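# Collapse the round-footed aerial mast

### The arm

A 6-joint arm with a two-finger parallel gripper is mounted at the origin on the work surface. World frame = base frame: x ahead of the robot, y to its left, z up, the work surface at z = 0. Lengths are in m, angles in rad, forces in N, time in s.
With the tool pointing down it reaches from about 0.35 to 0.975 m from the base axis. Payload 4.9 kg.
Tool frame: the origin (TCP) lies midway between the tips of the shut fingers; the grasp point (between the pads) lies 19 mm behind it; y points along the fingers, z is the direction in which the jaws open and shut, and the axes are right-handed (so a half turn about y gives the same grasp; the last joint's range is limited). The gripper opens to 85 mm and grips with 20 to 120 N. Pads are 22 mm wide; open, the fingers measure 114 mm over their backs; the gripper's body (76 mm by 85 mm) begins 54 mm behind the grasp point. The pads swing forward as they close: fully open they stand 13 mm farther back than shut.
Start: joints at [1.159, 0.053, 1.613, -0, 1.476, -0.119], TCP at [0.18, 0.598, 0.197] pointing down, gripper open.
Joint ranges: [-3.01, 3.01], [-1.01, 2.22], [0.06, 2.58], [-1.02, 4.17], [0.09, 2.62], [-3.14, 3.14]. Speed limits (rad/s): [2.57, 2.57, 3.14, 3.14, 3.14, 3.14].

### API

Orientations are given as a unit quaternion [w, x, y, z].
In Python, from plant import * gives the robot as it stands.
- The arm moves only by the shell command python3 -m crank 'ROWS'. ROWS is JSON, a list that holds one entry, the list of rows, each a list of 5 numbers: the gripper command: -1 is shut, 1 is fully open, values between are in proportion, then the shift along the tool's x, y, z in cm, then the turn about the tool's y in degrees. In form: [[[jaw, dx, dy, dz, twist], ...]]. A call has 1 to 8 rows; each row shifts and turns the commanded pose from where the row before left it, along the tool's axes as they then stand; what a row does not reach is not made up. A row lasts 1/8 s, in which the tool goes at most 62.5 mm and 10.7 degrees, less where a joint would pass 70% of its speed; a pose out of reach is approached as far as the arm can. A call with a gripper value outside its range is refused whole. The fingers move at their own pace and stop on an object; the grip force is fixed at half the most. Time passes only in rows, so rows that do not move let the fingers close. It gives the time, the measured TCP pose, the force and the opening at its end, in the units of the state.
- state(): the state, without advancing time (a new reading comes with each control period).
- grab_frame(name): name is "scene" or "top" or "wrist"; returns a dict with "frame" (480x640x3 uint8, red, green, blue), "fx", "fy", "cx", "cy" (pixels), "D" ([k1, k2, p1, p2, k3] as OpenCV has them; the pictures are not rectified), "pose" (4x4, takes a point from camera to world coordinates). Camera axes: x right, y up, looking along -z (the intrinsics and any distortion apply to the point x, -y, -z); pixel columns grow to the right and rows downward; lengths in m; the calibration is good to about 2 mm. A picture is of the moment at which its call begins. There is no depth.
- job_done(): hands the job in, once; it reports no verdict.
The state is a dict: "time": time; "joint_pos": joint angles; "joint_vel": joint speeds; "joint_efforts": joint torques, N m; "tool_pos": TCP position; "tool_rot": TCP orientation; "contact_force": force on the tool from outside, world axes, zero at the start; "ft_torque": the same for the moment, N m; "gripper_width": opening from 0.0 (shut) to 1.0 (fully open).
Only numpy, scipy, OpenCV 4.12 (cv2) and the standard library are available. Lean on these libraries where they do the work, as an engineer would, in place of code of your own. Each camera call takes 0.05 s, during which the arm holds its last target.

### The job

Two telescopic aerial masts stand extended on the electronics bench. Collapse the one on the round foot fully home for storage, innermost tube first and then the middle tube; leave the mast on the square foot extended as it is.

Things in the scene. Friction and masses are not known exactly. Their poses are not given: they have to be found in the camera images.
- round_cap (a point): Centre of the flat top of the mast to collapse: black disc cap 34 mm across, 12 mm high, on the inner tube (16 mm across). Upright, fixed to the bench by a round dark steel foot 110 mm across, 25 mm high. Cap top: 227 to 257 mm above the bench at the start, 137 mm with both tubes home, when the cap rests on the middle tube's collar and that collar on the outer tube's. z up.
- round_inner (a joint): How far the inner tube (with its cap) is pushed down into the middle tube, m: 0 fully out, 0.060 fully home; starts 0 to 0.015. About 4 N of friction; stays where left. Once home it passes further pushing on to the middle tube.
- round_middle (a joint): How far the middle tube (26 mm across, black collar on top 32 mm across, 10 mm high) is pushed down into the outer tube (36 mm across, top 115 mm above the bench), m: 0 fully out, 0.060 fully home; starts 0 to 0.015. About 10 N of friction, so a push on the cap moves the inner tube first; stays where left.
- square_cap (a point): Centre of the flat top of the other mast, to be left as it is: same tubes and cap, fixed to the bench by a square dark steel foot 100 x 100 mm, 25 mm high. Cap top 227 to 257 mm above the bench. The masts stand at least 240 mm apart, either one on the left. Near them lie a screwdriver, a spool and a multimeter, all under 45 mm high.
Things that resemble listed ones, but are neither listed nor needed, are in the scene too. What is shaped like the part that bears round_cap but orange or purple is not meant.

How it is judged:
By the outcome, as a careful person would: the job done as asked, in the order asked, and still so for the second after the job is handed in, with the robot touching nothing.
It also fails if it takes over 32 s, if anything falls off the work surface, if the arm or the gripper's body presses on something with over 40 N, if the wrist force passes 120 N, or if a joint passes its speed limit or range.

## Working session

There is one attempt and no reset: what is moved stays moved. The work goes in short steps, Python scripts to look and compute and a shell command to move; the robot and the scene stay as the last step left them, time stands still between calls to the robot, and variables do not carry over. Pictures are saved under pics/ and viewed, and the job is handed in when it is done.

```bash
mkdir -p pics; ls; python3 - <<'E'
from plant import *
import cv2,json
print(state())
for n in ["scene","top","wrist"]:
    g=grab_frame(n); cv2.imwrite(f"pics/{n}0.png",g["frame"][:,:,::-1])
    print(n,g["fx"],g["fy"],g["cx"],g["cy"],g["D"],g["pose"])
E
```

```text
pics
{'time': 0.0, 'joint_pos': array([ 1.15900890e+00,  5.33332484e-02,  1.61427483e+00, -9.17327696e-06,
        1.47597111e+00, -1.19014371e-01]), 'joint_vel': array([ 0.00113775, -0.00112087,  0.00133281, -0.0017355 , -0.00029326,
        0.00036013]), 'joint_efforts': array([ 3.28719514e-03, -3.93671072e+01, -3.70189655e+01,  1.37516322e-04,
        6.72414477e-03, -1.68649755e-06]), 'tool_pos': array([0.18011912, 0.59777825, 0.19558916]), 'tool_rot': array([-0.6988651 ,  0.7002223 , -0.10332236,  0.10296015]), 'contact_force': array([0.42625636, 0.42185243, 0.19665537]), 'ft_torque': array([-0.04347699,  0.02376022, -0.09003004]), 'gripper_width': 0.9976652771917873}
scene 568.3890485266684 568.3890485266684 322.8749460625482 245.48043724004688 [-0.07674876  0.          0.          0.          0.        ] [[-0.16722148 -0.81976435  0.54774391  1.0358432 ]
 [ 0.98589138 -0.14322149  0.086636    0.14355681]
 [ 0.00742759  0.55450339  0.83214831  1.0196724 ]
 [ 0.          0.          0.          1.        ]]
top 473.1880221128689 473.1880221128689 326.2964683818281 240.26807482389728 [-0.11181404  0.          0.          0.          0.        ] [[-0.01523831  0.98783089 -0.15478347  0.34431411]
 [-0.99983494 -0.0135222   0.01213409  0.0442689 ]
 [ 0.00989342  0.15494282  0.9878739   1.08946262]
 [ 0.          0.          0.          1.        ]]
wrist 383.8651810775585 383.8651810775585 322.43197842600364 237.96129543629652 [0.02906718 0.         0.         0.         0.        ] [[ 0.28771375 -0.9131161  -0.28885945  0.10590941]
 [ 0.95771443  0.2736954   0.08873496  0.62004978]
 [-0.00196582 -0.30217513  0.9532504   0.37295094]
 [ 0.          0.          0.          1.        ]]
```

View pics/scene0.png

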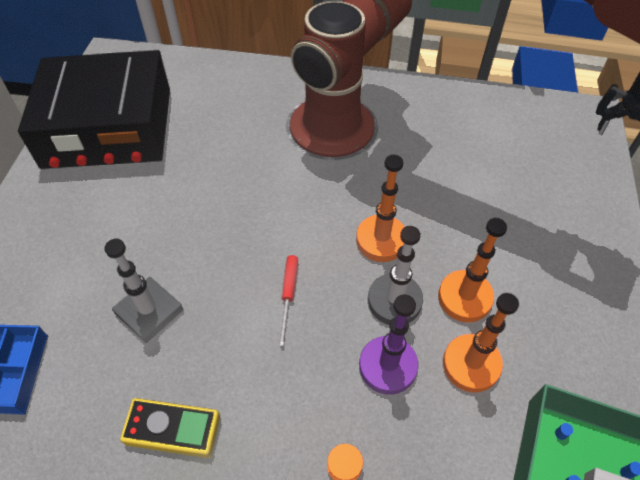

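View pics/top0.png

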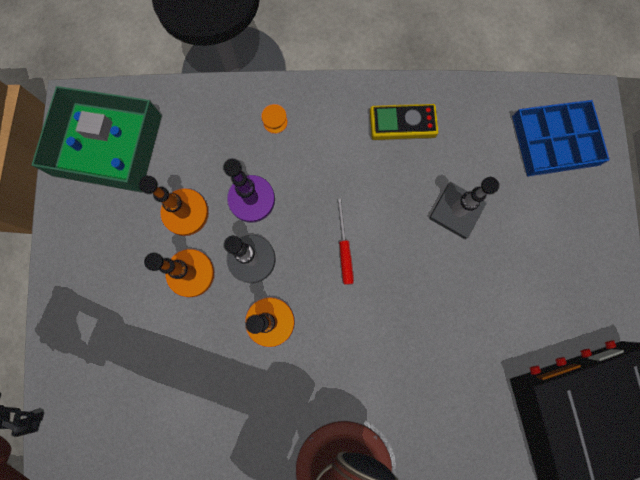

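View pics/wrist0.png

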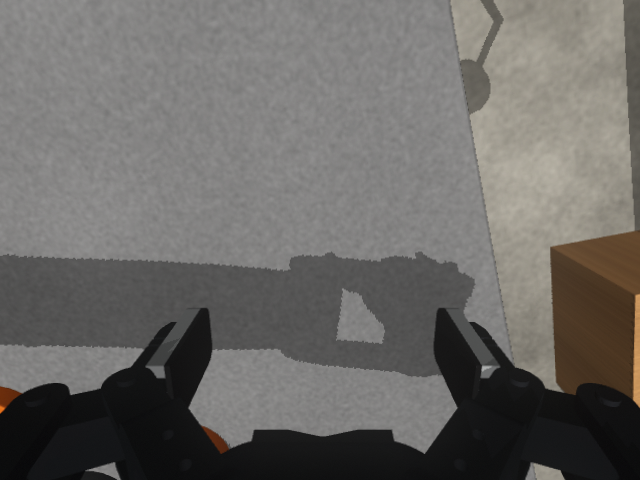

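The scene view shows the grey round-foot mast with its cap near (410,236), closely surrounded by orange masts and a purple one. The square-foot mast's cap is at (115,248). In the top view the round mast's cap is near (236,246). Next I'll enlarge both.

```bash
python3 - <<'E'
import cv2
a=cv2.imread("pics/scene0.png")[210:330,350:510]; cv2.imwrite("pics/sc_c.png",cv2.resize(a,None,fx=5,fy=5,interpolation=cv2.INTER_CUBIC))
a=cv2.imread("pics/top0.png")[150:290,140:300]; cv2.imwrite("pics/tp_c.png",cv2.resize(a,None,fx=4,fy=4,interpolation=cv2.INTER_CUBIC))
E
```

```text
(no output)
```

View pics/sc_c.png

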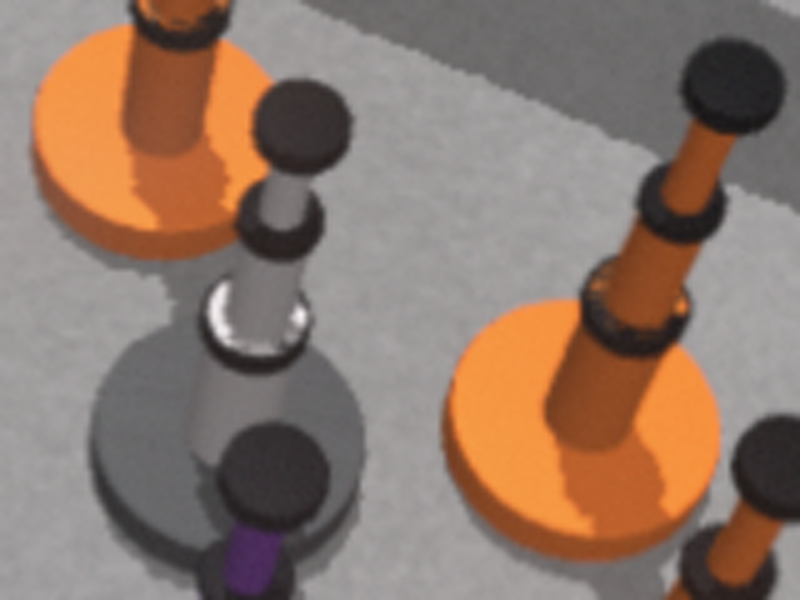

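View pics/tp_c.png

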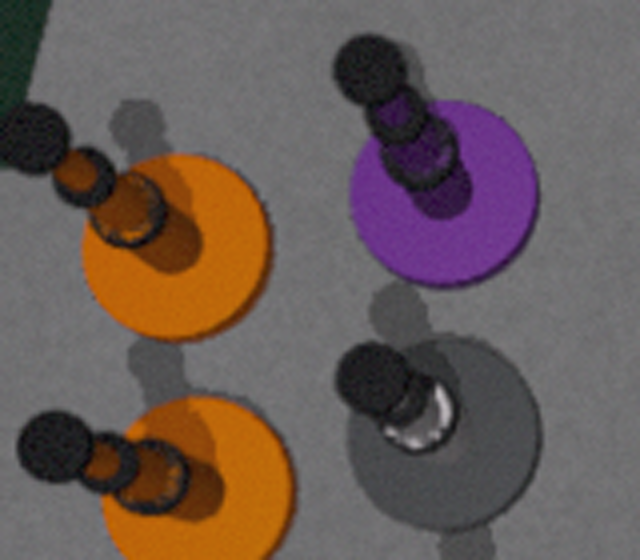

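```bash
cat > h.py <<'E'
import numpy as np,cv2
from scipy.optimize import least_squares
C={"scene":(568.389,322.875,245.480,-0.07674876,[[-0.16722148,-0.81976435,0.54774391,1.0358432],[0.98589138,-0.14322149,0.086636,0.14355681],[0.00742759,0.55450339,0.83214831,1.0196724]]),
"top":(473.188,326.2965,240.268,-0.11181404,[[-0.01523831,0.98783089,-0.15478347,0.34431411],[-0.99983494,-0.0135222,0.01213409,0.0442689],[0.00989342,0.15494282,0.9878739,1.08946262]])}
def proj(c,P):
    f,cx,cy,k,T=C[c];T=np.array(T);R=np.diag([1,-1,-1])@T[:,:3].T
    return cv2.projectPoints(np.atleast_2d(np.array(P,float)),cv2.Rodrigues(R)[0],-R@T[:,3],np.array([[f,0,cx],[0,f,cy],[0,0,1]]),np.array([k,0,0,0,0.]))[0][:,0]
def tri(s,t):
    r=least_squares(lambda P:np.r_[proj("scene",P)[0]-s,proj("top",P)[0]-t],[.4,.1,.2]);return r.x,r.fun
def onz(c,uv,z):
    return np.r_[least_squares(lambda p:proj(c,[p[0],p[1],z])[0]-uv,[.4,.1]).x,z]
E
python3 - <<'E'
from h import *
np.set_printoptions(precision=4,suppress=True)
print("round",tri((410.4,233.8),(232.8,244.8)), "foot",onz("top",(250.7,257.2),.025))
print("purple",tri((404.6,303.6),(232.2,167)), "foot",onz("top",(251,198),.025))
for n,p in dict(o1=(184,211),o2=(189,272),o3=(270,321),sq=(459,210)).items(): print(n,onz("top",p,.025))
print("sq cap",tri((115,247),(490,185)))
print("o3 cap",tri((394,161.5),(259,325)))
print("o_r cap",tri((496.3,226.5),(153.5,261)))
print("o_b cap",tri((508,303),(149,185)))
E
```

```text
round (array([0.4719, 0.2039, 0.2371]), array([ 0.3637, -0.0195,  0.3917, -0.044 ])) foot [0.4746 0.2032 0.025 ]
purple (array([0.6145, 0.2046, 0.253 ]), array([ 0.3422, -0.0146,  0.4115, -0.0453])) foot [0.6125 0.204  0.025 ]
o1 [0.5843 0.3599 0.025 ]
o2 [0.4425 0.3439 0.025 ]
o3 [0.3309 0.1593 0.025 ]
sq [ 0.5782 -0.279   0.025 ]
sq cap (array([ 0.5808, -0.2799,  0.2329]), array([ 0.2265,  0.0499,  0.257 , -0.0686]))
o3 cap (array([0.3267, 0.1571, 0.2493]), array([-1.5764,  0.0656, -1.5121,  0.1922]))
o_r cap (array([0.4421, 0.3448, 0.2516]), array([ 0.5332, -0.0727,  0.5751, -0.0398]))
o_b cap (array([0.5845, 0.3624, 0.2487]), array([-0.2274,  0.0296, -0.2751,  0.0151]))
```

```bash
cat >> h.py <<'E'
from scipy.spatial.transform import Rotation as Ro
def plan(target):
    from plant import state
    s=state();q=s["tool_rot"];R=Ro.from_quat([q[1],q[2],q[3],q[0]])
    print("t",round(s["time"],2),"pos",s["tool_pos"].round(4),"F",s["contact_force"].round(1),"w",round(s["gripper_width"],2))
    print(R.as_matrix().round(3)); print("d cm",(100*R.inv().apply(np.array(target)-s["tool_pos"])).round(2))
E
python3 - <<'E'
from h import *
plan([.473,.2035,.32])
E
```

```text
t 0.15 pos [0.1802 0.5979 0.1958] F [ 0.4  0.1 -0.9] w 1.0
[[ 0.957 -0.001  0.289]
 [-0.289 -0.001  0.957]
 [-0.    -1.    -0.002]]
d cm [ 39.42 -12.38 -29.33]
```

```bash
python3 -m crank '[[[-1,0,-4,0,0],[-1,0,-4,0,0],[-1,0,-4.4,0,0],[-1,3,0,-2.2,0],[-1,3,0,-2.2,0],[-1,3,0,-2.2,0],[-1,3,0,-2.2,0],[-1,3,0,-2.2,0]]]'; python3 - <<'E'
from h import *
plan([.473,.2035,.32])
E
```

```text
time: 1.15
tool_pos: [0.2927, 0.4486, 0.3204]
tool_rot: [-0.699, 0.7, -0.103, 0.103]
contact_force: [0.4, -0.6, 0.1]
gripper_width: 0.006
t 1.15 pos [0.2927 0.4486 0.3204] F [ 0.4 -0.6  0.1] w 0.01
[[ 0.957 -0.     0.288]
 [-0.288 -0.     0.957]
 [-0.    -1.    -0.001]]
d cm [ 24.33   0.04 -18.27]
```

```bash
python3 -m crank '[[[-1,4,0,-3,0],[-1,4,0,-3,0],[-1,4,0,-3,0],[-1,4,0,-3,0],[-1,4,0,-3,0],[-1,3.3,0,-2.7,0],[-1,0,0,0,0],[-1,0,0,0,0]]]'; python3 - <<'E'
from h import *
plan([.473,.2035,.25])
from plant import *
for n in ["scene","wrist","top"]:
    cv2.imwrite(f"pics/{n}1.png",grab_frame(n)["frame"][:,:,::-1])
E
```

```text
time: 2.15
tool_pos: [0.4639, 0.2133, 0.3205]
tool_rot: [0.7, -0.699, 0.103, -0.103]
contact_force: [-0.2, 0.1, -0.3]
gripper_width: 0.001
t 2.15 pos [0.4639 0.2133 0.3205] F [-0.2  0.1 -0.3] w 0.0
[[ 0.957 -0.001  0.289]
 [-0.289  0.     0.957]
 [-0.001 -1.     0.   ]]
d cm [ 1.16  7.05 -0.68]
```

View pics/wrist1.png

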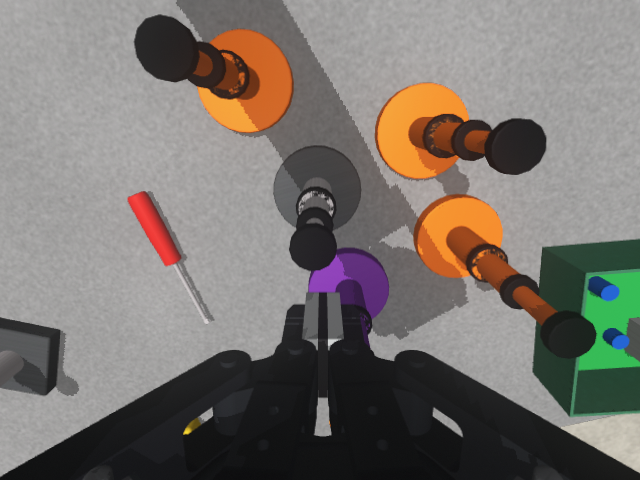

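View pics/scene1.png

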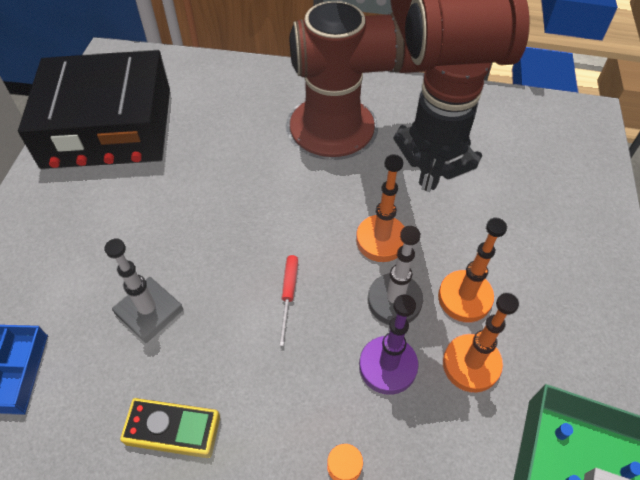

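Both pictures show the tool over the grey mast, slightly short of it. In the wrist view the cap is at (313,246) and the fingertips at (323,295). I'll check my position against the wrist camera.

```bash
python3 - <<'E'
from h import *
from plant import *
g=grab_frame("wrist");T=g["pose"];R=np.diag([1,-1,-1])@T[:3,:3].T
K=np.array([[g["fx"],0,g["cx"]],[0,g["fy"],g["cy"]],[0,0,1]])
p=cv2.projectPoints(np.array([[.473,.2035,.237],[.474,.203,.025],state()["tool_pos"]]),cv2.Rodrigues(R)[0],-R@T[:3,3],K,np.array(g["D"]))[0]
print(p[:,0]); print(proj("scene",state()["tool_pos"]))
a=g["frame"][150:330,240:400,::-1]; cv2.imwrite("pics/wc.png",cv2.resize(a,None,fx=3,fy=3))
E
```

```text
[[312.70113316 246.80445845]
 [316.64869895 192.45764596]
 [323.27565975 278.56627053]]
[[424.85566521 199.92589571]]
```

View pics/wc.png

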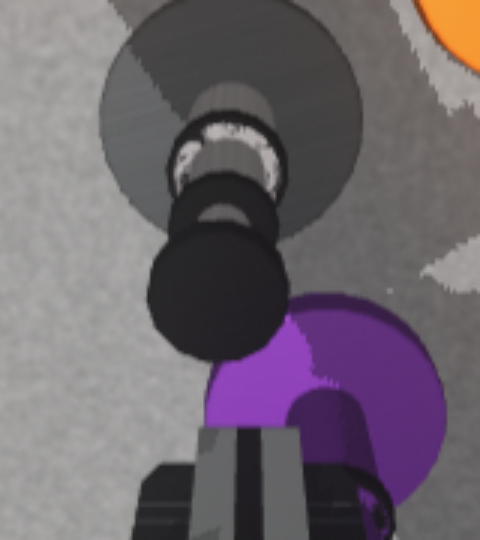

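```bash
python3 -m crank '[[[-1,1.15,0,-0.7,0],[-1,0,2,0,0],[-1,0,2,0,0],[-1,0,1.5,0,0],[-1,0,1,0,0],[-1,0,0,0,0],[-1,0,0,0,0]]]'; python3 - <<'E'
from h import *
from plant import *
plan([.473,.2035,.237])
a=grab_frame("wrist")["frame"][150:330,240:400,::-1]; cv2.imwrite("pics/wc2.png",cv2.resize(a,None,fx=3,fy=3))
a=grab_frame("scene")["frame"][120:330,350:510,::-1]; cv2.imwrite("pics/sc2.png",cv2.resize(a,None,fx=3.5,fy=2.8*1.25))
E
```

```text
time: 3.22
tool_pos: [0.4736, 0.2032, 0.2566]
tool_rot: [0.7, -0.699, 0.103, -0.104]
contact_force: [-0.7, -0.8, -0.3]
gripper_width: 0.002
t 3.23 pos [0.4736 0.2032 0.2566] F [-0.7 -0.8 -0.3] w 0.0
[[ 0.957  0.001  0.289]
 [-0.289  0.     0.957]
 [ 0.001 -1.     0.001]]
d cm [-0.07  1.96  0.01]
```

View pics/wc2.png

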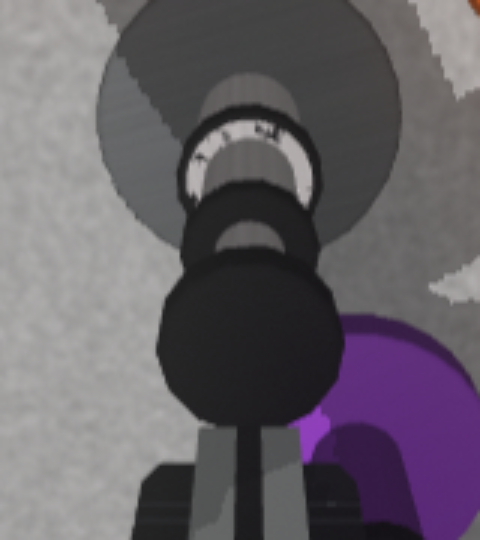

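View pics/sc2.png

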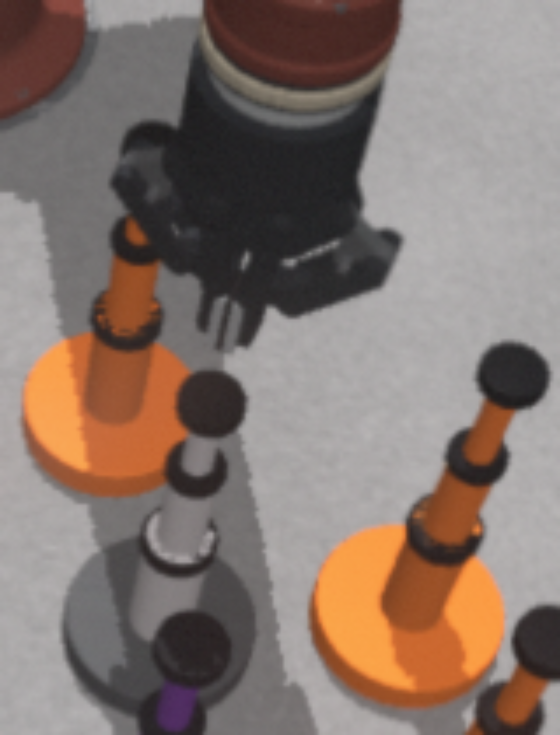

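```bash
python3 -m crank '[[[-1,0,0.6,0,0],[-1,0,0.6,0,0],[-1,0,0.5,0,0],[-1,0,0.3,0,0],[-1,0,0.3,0,0],[-1,0,0.3,0,0],[-1,0,0.3,0,0],[-1,0,0,0,0]]]';python3 -m crank '[[[-1,0,0.3,0,0],[-1,0,0.3,0,0],[-1,0,0.3,0,0],[-1,0,0.3,0,0]]]'
```

```text
time: 4.32
tool_pos: [0.4731, 0.203, 0.2265]
tool_rot: [-0.699, 0.7, -0.103, 0.103]
contact_force: [-0.4, 0.1, 0.2]
gripper_width: -0.001
time: 4.82
tool_pos: [0.4732, 0.203, 0.2145]
tool_rot: [-0.7, 0.7, -0.103, 0.103]
contact_force: [0.3, -1.4, -0.7]
gripper_width: -0.002
```

```bash
python3 - <<'E'
from h import *
from plant import *
a=grab_frame("wrist")["frame"][150:330,240:400,::-1]
b=grab_frame("scene")["frame"][150:330,350:510,::-1]; cv2.imwrite("pics/b3.png",cv2.resize(np.hstack([a,b]),None,fx=2.5,fy=2.5))
E
```

```text
(no output)
```

View pics/b3.png

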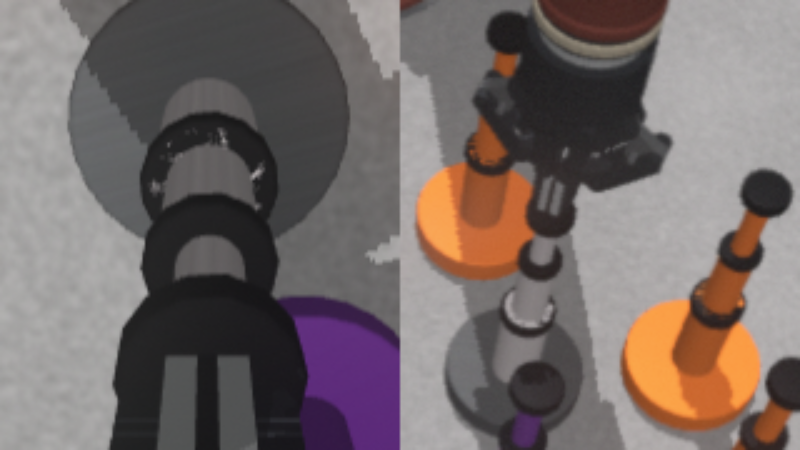

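The tips are just above the cap, centred on it. I'll keep descending slowly.

```bash
for i in 1; do :; done; python3 -m crank '[[[-1,0,0.3,0,0],[-1,0,0.3,0,0]]]';python3 -m crank '[[[-1,0,0.3,0,0],[-1,0,0.3,0,0]]]';python3 -m crank '[[[-1,0,0.3,0,0],[-1,0,0.3,0,0]]]'
```

```text
time: 5.18
tool_pos: [0.4733, 0.2031, 0.2087]
tool_rot: [0.7, -0.7, 0.103, -0.103]
contact_force: [0.4, -0.0, 0.4]
gripper_width: -0.001
time: 5.42
tool_pos: [0.4735, 0.2031, 0.2035]
tool_rot: [0.7, -0.699, 0.103, -0.103]
contact_force: [-0.5, -0.9, 3.8]
gripper_width: -0.001
time: 5.68
tool_pos: [0.4734, 0.2031, 0.1969]
tool_rot: [0.7, -0.699, 0.103, -0.103]
contact_force: [0.1, 0.2, 3.6]
gripper_width: 0.003
```

Contact at about z 0.205 with a steady 4 N, so the inner tube is sliding.

```bash
python3 -m crank '[[[-1,0,0.4,0,0],[-1,0,0.4,0,0],[-1,0,0.4,0,0],[-1,0,0.4,0,0]]]';python3 -m crank '[[[-1,0,0.4,0,0],[-1,0,0.4,0,0],[-1,0,0.4,0,0],[-1,0,0.4,0,0]]]'; python3 -m crank '[[[-1,0,0.3,0,0],[-1,0,0.3,0,0]]]'
```

```text
time: 6.18
tool_pos: [0.4733, 0.203, 0.1805]
tool_rot: [0.7, -0.7, 0.103, -0.103]
contact_force: [-0.4, -0.3, 3.7]
gripper_width: -0.0
time: 6.68
tool_pos: [0.4733, 0.2031, 0.1645]
tool_rot: [0.7, -0.7, 0.103, -0.103]
contact_force: [0.5, -0.7, 4.2]
gripper_width: 0.001
time: 6.92
tool_pos: [0.4735, 0.2031, 0.1599]
tool_rot: [0.7, -0.699, 0.103, -0.103]
contact_force: [-2.5, -0.1, 9.6]
gripper_width: 0.001
```

```bash
python3 -m crank '[[[-1,0,0.3,0,0],[-1,0,0.3,0,0]]]'; python3 - <<'E'
from h import *
from plant import *
a=grab_frame("wrist")["frame"][150:330,240:400,::-1]
b=grab_frame("scene")["frame"][180:360,350:510,::-1]; cv2.imwrite("pics/b4.png",cv2.resize(np.hstack([a,b]),None,fx=2.5,fy=2.5))
E
```

```text
time: 7.18
tool_pos: [0.4735, 0.2031, 0.1541]
tool_rot: [0.7, -0.699, 0.103, -0.103]
contact_force: [-2.2, -0.9, 9.0]
gripper_width: -0.002
```

View pics/b4.png

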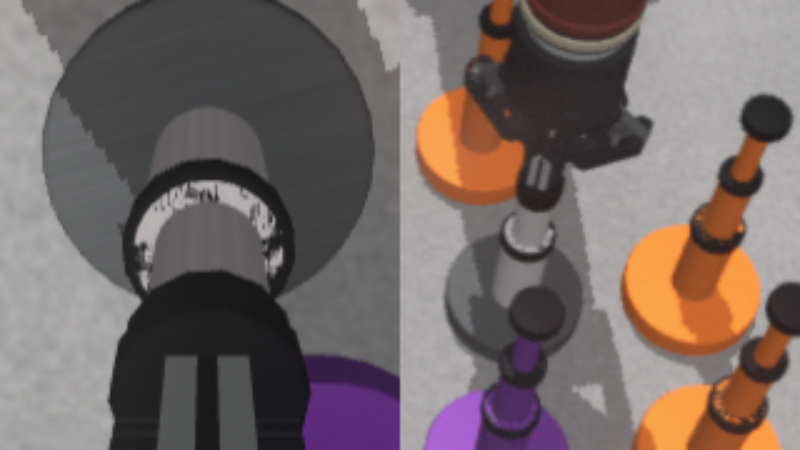

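The cap is on the middle collar and the force is now 9–10 N, so the inner tube is home and the middle tube is moving.

```bash
python3 -m crank '[[[-1,0,0.4,0,0],[-1,0,0.4,0,0],[-1,0,0.4,0,0],[-1,0,0.4,0,0]]]';python3 -m crank '[[[-1,0,0.4,0,0],[-1,0,0.4,0,0],[-1,0,0.4,0,0],[-1,0,0.3,0,0]]]'; python3 -m crank '[[[-1,0,0.3,0,0],[-1,0,0.3,0,0]]]'; python3 -m crank '[[[-1,0,0.2,0,0],[-1,0,0.1,0,0]]]'
```

```text
time: 7.78
tool_pos: [0.4736, 0.2031, 0.1381]
tool_rot: [0.7, -0.699, 0.103, -0.103]
contact_force: [-2.7, -0.6, 9.5]
gripper_width: 0.001
time: 8.28
tool_pos: [0.4735, 0.2031, 0.123]
tool_rot: [0.7, -0.699, 0.103, -0.103]
contact_force: [-2.2, -0.2, 9.5]
gripper_width: 0.003
time: 8.52
tool_pos: [0.4735, 0.2031, 0.117]
tool_rot: [0.7, -0.699, 0.103, -0.103]
contact_force: [-2.7, -0.8, 9.6]
gripper_width: 0.0
time: 8.78
tool_pos: [0.4735, 0.2031, 0.1139]
tool_rot: [0.7, -0.7, 0.103, -0.103]
contact_force: [-2.7, -0.4, 9.1]
gripper_width: -0.001
```

```bash
python3 -m crank '[[[-1,0,0.2,0,0],[-1,0,0.2,0,0]]]';python3 -m crank '[[[-1,0,0.2,0,0],[-1,0,0.1,0,0]]]'; python3 -m crank '[[[-1,0,0.1,0,0],[-1,0,0.1,0,0]]]'
```

```text
time: 9.02
tool_pos: [0.4735, 0.2031, 0.11]
tool_rot: [0.7, -0.699, 0.103, -0.103]
contact_force: [-2.5, -1.3, 10.3]
gripper_width: 0.002
time: 9.28
tool_pos: [0.4735, 0.2031, 0.1069]
tool_rot: [0.7, -0.699, 0.103, -0.103]
contact_force: [-2.6, -1.0, 9.3]
gripper_width: -0.002
time: 9.52
tool_pos: [0.4735, 0.2031, 0.105]
tool_rot: [0.7, -0.699, 0.103, -0.103]
contact_force: [-2.3, 0.1, 9.1]
gripper_width: -0.0
```

```bash
python3 -m crank '[[[-1,0,0.1,0,0],[-1,0,0.1,0,0]]]';python3 -m crank '[[[-1,0,0.1,0,0],[-1,0,0.1,0,0]]]'; python3 - <<'E'
from h import *
from plant import *
a=grab_frame("wrist")["frame"][150:330,240:400,::-1]
b=grab_frame("scene")["frame"][180:360,350:510,::-1]; cv2.imwrite("pics/b5.png",cv2.resize(np.hstack([a,b]),None,fx=2.5,fy=2.5))
E
```

```text
time: 9.78
tool_pos: [0.4735, 0.2031, 0.103]
tool_rot: [0.7, -0.7, 0.103, -0.103]
contact_force: [-2.3, -0.6, 9.1]
gripper_width: 0.006
time: 10.02
tool_pos: [0.4739, 0.2032, 0.1024]
tool_rot: [0.7, -0.699, 0.103, -0.103]
contact_force: [-5.5, -2.0, 18.1]
gripper_width: 0.004
```

View pics/b5.png

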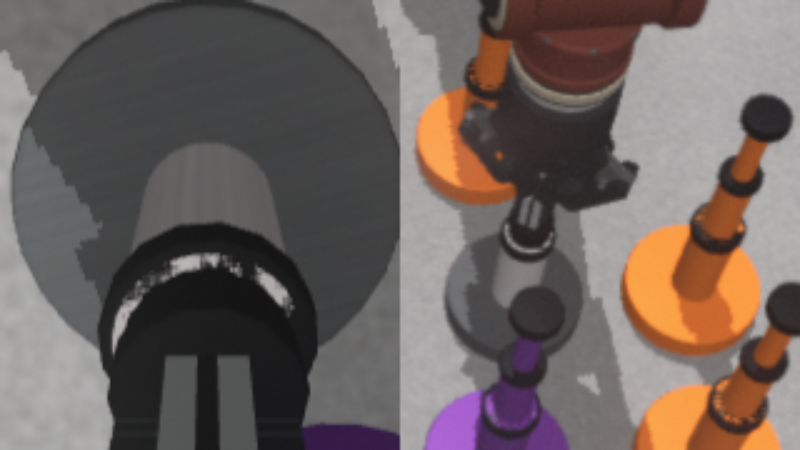

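The force jumped to 18 N with little travel, so it's at the stop. I'll add one small confirming push, then retreat.

```bash
python3 -m crank '[[[-1,0,0.1,0,0],[-1,0,0,0,0]]]'; python3 -m crank '[[[-1,0,-1,0,0],[-1,0,-3,0,0],[-1,0,-5,0,0],[-1,0,-5,0,0],[-1,0,-5,0,0],[-1,0,-4,0,0],[-1,0,0,0,0]]]'; python3 -m crank '[[[-1,-4,0,3,0],[-1,-4,0,3,0],[-1,-4,0,3,0],[-1,-4,0,3,0],[-1,-4,0,3,0],[-1,-4,0,3,0],[-1,0,0,0,0]]]'; python3 - <<'E'
from h import *
from plant import *
for n in ["scene","top"]: cv2.imwrite(f"pics/{n}6.png",grab_frame(n)["frame"][:,:,::-1])
b=cv2.imread("pics/scene6.png")[210:330,350:510];a=cv2.imread("pics/top6.png")[190:310,180:340]
cv2.imwrite("pics/b6.png",cv2.resize(np.hstack([a,b]),None,fx=2.5,fy=2.5,interpolation=cv2.INTER_CUBIC))
for z in(.137,.147):print(proj("scene",[.473,.2035,z]),proj("top",[.473,.2035,z]))
E
```

```text
time: 10.38
tool_pos: [0.474, 0.2033, 0.1023]
tool_rot: [0.7, -0.699, 0.103, -0.103]
contact_force: [-6.5, -1.3, 19.6]
gripper_width: -0.002
time: 11.25
tool_pos: [0.4745, 0.2034, 0.3324]
tool_rot: [0.7, -0.699, 0.101, -0.105]
contact_force: [-0.3, 0.2, -0.0]
gripper_width: 0.002
time: 12.12
tool_pos: [0.2928, 0.4459, 0.3257]
tool_rot: [-0.698, 0.701, -0.102, 0.1]
contact_force: [0.4, 0.1, -0.5]
gripper_width: -0.0
[[403.08259398 265.51330174]] [[242.41913503 251.38542463]]
[[403.77192734 262.61819957]] [[241.60050889 250.7307179 ]]
```

View pics/b6.png

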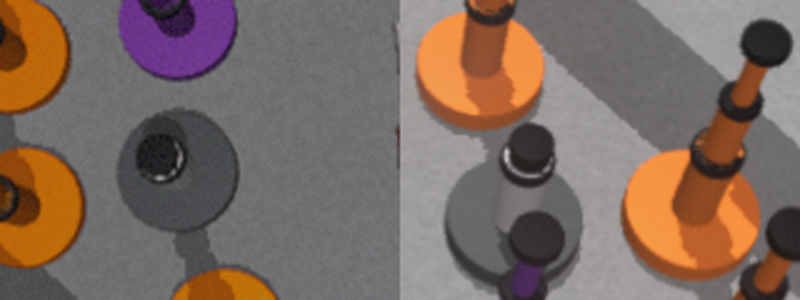

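View pics/scene6.png

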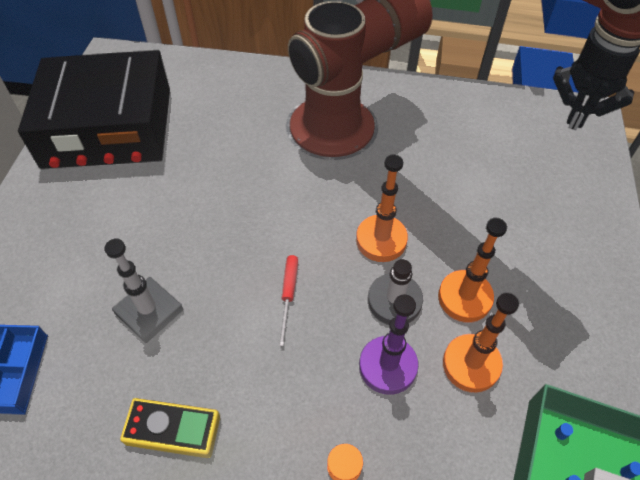

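```bash
python3 - <<'E'
from h import *
b=cv2.imread("pics/scene6.png")[250:320,365:435];a=cv2.imread("pics/top6.png")[220:290,215:285]
cv2.imwrite("pics/b7.png",cv2.resize(np.hstack([a,b]),None,fx=5.6,fy=5.6,interpolation=cv2.INTER_CUBIC))
c=cv2.imread("pics/scene0.png").astype(int);d=cv2.imread("pics/scene6.png").astype(int)
print("sq diff",np.abs(c-d)[225:350,90:200].max())
E
```

```text
sq diff 8
```

View pics/b7.png

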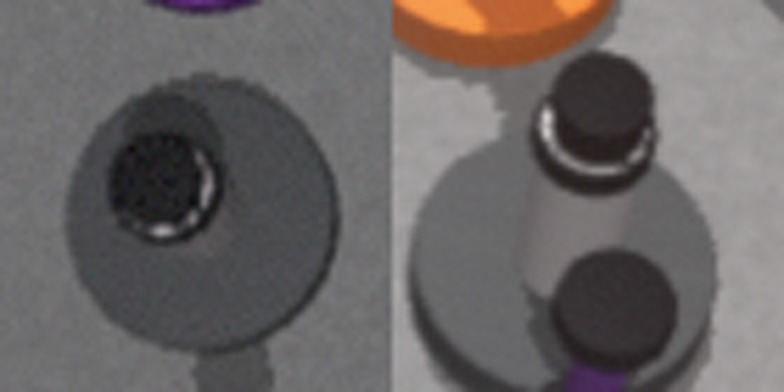

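```bash
python3 -c "
from plant import *
print(job_done())"
```

```text
the job is handed in; nothing more can be done
None
```

The mast on the round foot is fully collapsed, inner tube first and then the middle tube. I handed the job in at about 12 s, with the arm clear of everything.

- **Pushing:** I pressed straight down on its cap, at about (0.473, 0.203) m, with the shut fingertips. The inner tube slid at about 4 N over roughly 45 mm until it was home. The middle tube then slid at 9–10 N until a firm stop. The highest force I read was about 20 N vertically, with about 6.5 N sideways.
- **Round mast:** In the last pictures the cap is at about (402, 266) in the scene view. A fully collapsed cap top at 137 mm should appear at (403, 265.5). The tool travelled about 103 mm in contact, against an expected 100 mm.
- **Square mast:** It looks the same in the scene pictures before and after, differing only by image noise. None of the other objects look moved.
- **One disagreement:** Contact came with the reported TCP height about 3 cm below the cap height I had measured. The pictures also show the fingertips ending short of the reported TCP. I judged contact and the stop by force and pictures, so this did not affect the result.

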